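# Bring the reloaded label printer back into service

## Robot

A 6-joint arm with a two-finger parallel gripper is mounted at the origin on the work surface. World frame = base frame: x ahead of the robot, y to its left, z up, the work surface at z = 0. Lengths are in mm, angles in rad, forces in N, time in s.
With the tool pointing down it reaches from about 350 to 775 mm from the base axis. Payload 7.3 kg.
Tool frame: the origin (TCP) lies at the centre of the arm's flange, where the gripper is bolted on; the fingertips stand 178 mm ahead of it and the grasp point (between the pads) lies 159 mm ahead of it; z points along the fingers, y is the direction in which the jaws open and shut (so a half turn about z gives the same grasp; the last joint's range is limited). The gripper opens to 92 mm and grips with 3 to 60 N. Pads are 19 mm wide; open, the fingers measure 130 mm over their backs; the gripper's body (75 mm by 190 mm) begins 47 mm behind the grasp point.
Start: joints at [0.994, 0.342, 1.524, -0, 1.275, -0.146], TCP at [219.218, 477.044, 404.741] pointing down, gripper open.
Joint ranges: [-2.53, 2.53], [-0.77, 2.02], [0.04, 2.7], [-1, 4.14], [0.28, 2.66], [-3.11, 3.11]. Speed limits (rad/s): [2.57, 2.57, 3.14, 3.14, 3.14, 3.14].

## Interface

Orientations are given as [roll, pitch, yaw] about the fixed x, y, z axes, in that order (R = Rz(yaw) Ry(pitch) Rx(roll)).
In Python, from plant import status, viewer, ticket gives the robot as it stands.
- The arm moves only by the tool play_rows, never from a script. Its argument "commands" is a list of rows, each an object with "offset": the shift along the tool's x, y, z in m, a list of three; "twist": the turn about the tool's z in degrees. A call has 1 to 5 rows; each row shifts and turns the commanded pose from where the row before left it, along the tool's axes as they then stand; what a row does not reach is not made up. A row lasts 1/10 s, in which the tool goes at most 50 mm and 8.59 degrees, less where a joint would pass 70% of its speed; a pose out of reach is approached as far as the arm can. A call with a gripper value outside its range is refused whole. "jaw" is the closure in counts, from 0 (fully open) to 255 (shut), set as the call begins (left out, the last holds). The fingers move at their own pace and stop on an object; the grip force is fixed at half the most. Time passes only in rows, so rows that do not move let the fingers close. It gives the time, the measured TCP pose, the force and the opening at its end, in the units of the state.
- status.get_obs(): the state, without advancing time (a new reading comes with each control period).
- viewer.capture(name): name is "scene" or "top"; returns the picture (420x560x3 uint8, red, green, blue); there is no depth.
- viewer.camera_params(name): a dict with "fov_y" (degrees; the focal length in pixels is half the picture's height over the tangent of half this angle, whatever the lens; pixels are square), "cx", "cy" (the principal point, pixels), "rvec" (rotation vector, rad) and "tvec" (3), from world to camera coordinates, as OpenCV has them. Camera axes: x right, y down, z forward; pixel columns grow to the right and rows downward; lengths in mm; the calibration is good to about 2 mm. A picture is of the moment at which its call begins. camera_params takes no time and is no camera call.
- ticket.close_job(): hands the job in, once; it reports no verdict.
The state is a dict: "time": time; "joint_positions": joint angles; "dq": joint speeds; "tau": joint torques, N m; "tool_pos": TCP position; "tcp_rot": TCP orientation; "contact_force": force on the tool from outside, world axes, zero at the start; "moment": the same for the moment, N m; "grip_width": finger opening in mm.
Only numpy, scipy, OpenCV 4.12 (cv2) and the standard library are available. Lean on these libraries where they do the work, as an engineer would, in place of code of your own. Each camera call takes 0.05 s, during which the arm holds its last target.

## Task

The label printer on the storeroom counter has just been given a new roll and stands open and switched off. With closed fingers push its cover down until it is fully shut, then press the raised rear end of the rocker switch so that the printer is on, and then press the large round feed key all the way in and let it come up again. Leave the small round key unpressed, do not press the feed key before the printer is on, and leave the things standing around the printer where they are.

Things in the scene. Friction and masses are not known exactly. Their poses are not given: they have to be found in the camera images.
- printer: light grey label printer, 238 x 238 x 152 mm tall shut, fixed. Origin on the counter under its centre; +x to its rear, +y to its left, z up. Left: 156 mm wide cover over the paper well. Right: fixed console, its top 135 mm up, 17 mm below the shut cover. In a row along the console, 80 mm right of the centre line, front to rear: large round feed key, small round key, black rocker
- cover (a joint): angle of the cover (rad): 0 = fully shut, larger = more open, up to 1.45; it starts 0.30 to 0.62 open. Stiff hinge along the printer's y axis at its rear: the cover stays where it is left and takes about 1 to 4 N near its front edge to push down; shut means below 0.025
- cover_push (a point): point on the outer (top) face of the cover, midway across, 43 mm behind the front edge of that face, on a dark pad: the place to push (nearer the edge the fingertips can catch on it). It lies 150 mm from the hinge line along the cover and 54 mm square to that, so it swings in an arc about point cover_hinge; 152 mm above the counter when shut
- cover_hinge (a point): point on the cover's hinge line, midway across the cover: 108 mm behind and 40 mm left of the printer's origin, 98 mm above the counter; does not move when the cover does
- rocker (a joint): angle of the rocker (rad): 0 = off (rear end stands up), 0.36 = on (rear end down). It stays where it is left; about 3 N at its end tips it; on means above 0.25, so press it right down
- rocker_press (a point): point on the top face of the rocker's rear end, 15.5 mm from its pivot, the place to press; it sinks about 5 mm as the switch goes on. The rocker is 36 mm long (along the printer's x) x 20 mm wide; its pivot lies 55 mm behind the printer's centre and 141 mm above the counter; this point is 146 mm above the counter when off, 140 mm when on
- feed (a joint): how far the feed key is pressed in (m): 0 = up, 0.004 = fully in; springs back by itself; 4 N holds it fully in; counted as pressed above 0.003
- feed_top (a point): centre of the top of the feed key, the larger round key, 25 mm across, at the front end of the console, standing 6.5 mm above it, 141.5 mm above the counter
- pause (a joint): how far the small round key is pressed in (m): 0 = up, 0.004 = fully in; must stay up (below 0.0015)
- pause_top (a point): centre of the top of the small round key, 16 mm across, 50 mm behind the feed key; not to be pressed; 141.5 mm above the counter
- label_roll: spare roll of blank paper labels standing on end, 100 mm across and 100 mm tall, 39 mm bore; to the left of the printer; origin at the centre of its underside; loose, leave it alone
- mask_box: small closed carton of dust masks, 140 x 100 x 85 mm tall; to the right of the printer; origin at the centre of its underside; loose, leave it alone
- padlock: brass padlock lying flat, about 80 x 40 x 20 mm; on the counter in front of the printer; origin on the counter under its body; loose, leave it alone
- tape_measure: dark pocket tape measure standing on edge, 66 x 34 x 64 mm tall; on the counter in front of the printer; origin at the centre of its underside; loose, leave it alone
- torch: black metal torch standing on its head, 54 mm across the head, 126 mm tall; to the left of the printer; origin at the centre of its underside; loose, leave it alone

How it is judged:
By the outcome, as a careful person would: the job done as asked, in the order asked, and still so for the second after the job is handed in, with the robot touching nothing.
It also fails if it takes over 43 s, if anything falls off the work surface, if the arm or the gripper's body presses on something with over 40 N, if the wrist force passes 120 N, or if a joint passes its speed limit or range.

## Working session

There is one attempt and no reset: what is moved stays moved. The work goes in short steps, Python scripts to look and compute and a tool call to move; the robot and the scene stay as the last step left them, time stands still between calls to the robot, and variables do not carry over. Pictures are saved under pics/ and viewed, and the job is handed in when it is done.

Besides the shell and the picture viewer there is one more tool, called after "Emit:" by a JSON object that holds its "method" and its "body". play_rows: Moves the arm, as the interface text tells. Its arguments: {"type":"object","properties":{"commands":{"type":"array"},"jaw":{"type":"number"}},"required":["commands"]}

```bash
mkdir -p pics; ls; python3 - <<'E'
from plant import status, viewer
import cv2
print(status.get_obs())
for n in ("scene","top"):
    im=viewer.capture(n); cv2.imwrite(f"pics/{n}0.png",im[:,:,::-1]); print(viewer.camera_params(n))
E
```

```text
pics
{'time': 0.0, 'joint_positions': array([ 9.94003454e-01,  3.42733803e-01,  1.52502382e+00,  3.12429400e-05,
        1.27540562e+00, -1.46011622e-01]), 'dq': array([ 0.00090355,  0.00070882, -0.00078371,  0.00209895,  0.00127483,
       -0.00059947]), 'tau': array([-1.02207236e-03, -4.31235266e+01, -2.44216704e+01,  7.16417818e-02,
        5.61717991e-02, -1.15198509e-04]), 'tool_pos': array([219.13659121, 476.92942521, 404.036627  ]), 'tcp_rot': array([-3.14004313e+00, -2.58067401e-04,  2.71080208e+00]), 'contact_force': array([-0.86150776,  1.05770283, -0.68405027]), 'moment': array([-0.01272201,  0.00775098, -0.06418462]), 'grip_width': 91.6977984191526}
{'fov_y': 56.20760696872551, 'cx': 274.82532317275496, 'cy': 210.36216218748046, 'rvec': array([ 2.01126867,  1.46944268, -0.57102389]), 'tvec': array([-218.23209211, -322.13673296, 1279.02841079])}
{'fov_y': 45.79251260132865, 'cx': 289.4145806209988, 'cy': 207.40849313723064, 'rvec': array([ 2.15467284, -2.10084874,  0.21781367]), 'tvec': array([  27.47781321,  590.97702106, 1011.83062095])}
```

View pics/scene0.png

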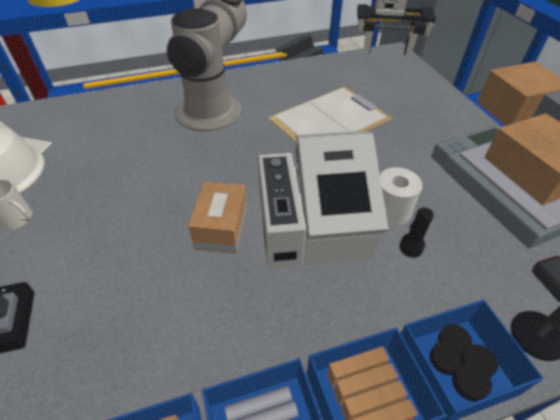

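View pics/top0.png

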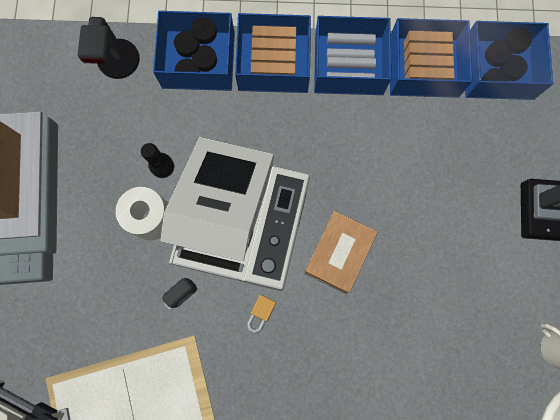

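```bash
python3 - <<'E'
import cv2
im=cv2.imread("pics/top0.png")[125:300,145:325]; cv2.imwrite("pics/topc.png",cv2.resize(im,None,fx=3.3,fy=3.3,interpolation=cv2.INTER_CUBIC))
im=cv2.imread("pics/scene0.png")[125:275,250:400]; cv2.imwrite("pics/scenec.png",cv2.resize(im,None,fx=4,fy=4,interpolation=cv2.INTER_CUBIC))
E
```

```text
(no output)
```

View pics/topc.png

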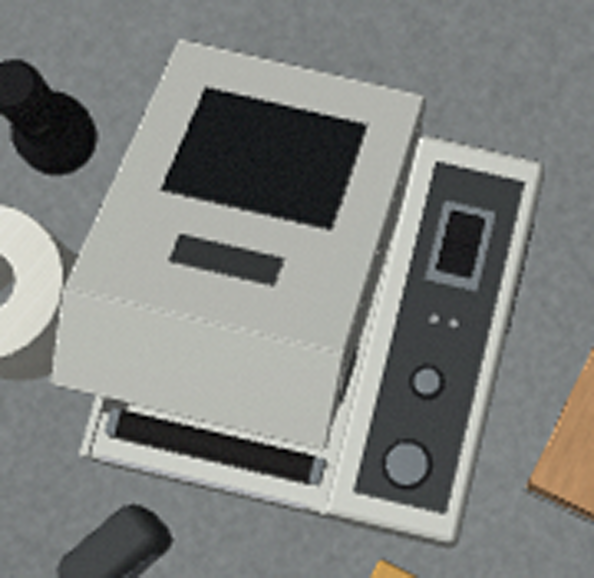

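View pics/scenec.png

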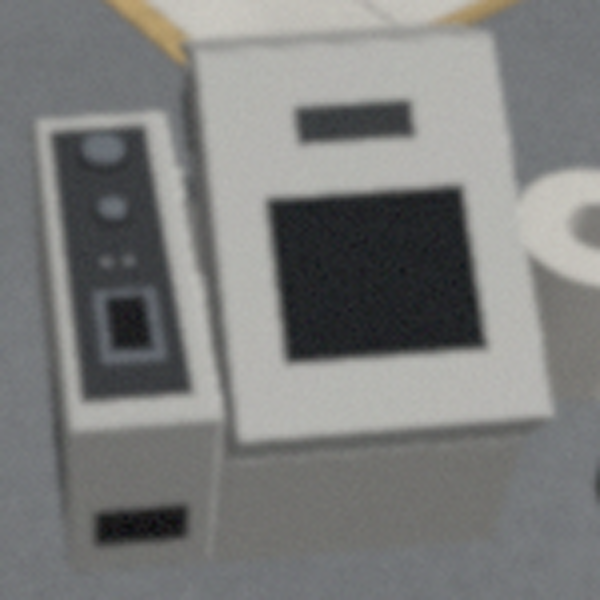

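```bash
cat > h.py <<'E'
import numpy as np, cv2
from plant import viewer
def cam(n):
    p=viewer.camera_params(n); f=210/np.tan(np.radians(p['fov_y'])/2)
    R=cv2.Rodrigues(p['rvec'])[0]; t=np.asarray(p['tvec'])
    K=np.array([[f,0,p['cx']],[0,f,p['cy']],[0,0,1]]); return K,R,t
def ray(n,uv):
    K,R,t=cam(n); d=R.T@np.linalg.solve(K,[uv[0],uv[1],1]); return -R.T@t,d
def onz(n,uv,z):
    c,d=ray(n,uv); return c+d*(z-c[2])/d[2]
def proj(n,P):
    K,R,t=cam(n); q=K@(R@np.asarray(P,float)+t); return q[:2]/q[2]
def tri(a,b):
    (c1,d1),(c2,d2)=ray("top",a),ray("scene",b); d1=d1/np.linalg.norm(d1);d2=d2/np.linalg.norm(d2)
    s=np.linalg.lstsq(np.c_[d1,-d2],c2-c1,rcond=None)[0]; p,q=c1+s[0]*d1,c2+s[1]*d2
    return (p+q)/2,np.linalg.norm(p-q)
def blob(im,box,lo,hi,up=4):
    x0,y0,x1,y1=box; g=cv2.cvtColor(im[y0:y1,x0:x1],cv2.COLOR_BGR2GRAY)
    g=cv2.resize(g,None,fx=up,fy=up,interpolation=cv2.INTER_CUBIC)
    m=cv2.inRange(g,lo,hi); n,l,s,c=cv2.connectedComponentsWithStats(m)
    i=1+np.argmax(s[1:,4]); return ((c[i]+.5)/up-.5+[x0,y0]), s[i]/up, (l==i)
E
python3 - <<'E'
from h import *
T=cv2.imread("pics/top0.png");S=cv2.imread("pics/scene0.png")
f=lambda im,n,*a:(lambda r:(print(n,r[0],r[1][2:]),r[0])[1])(blob(im,*a))
ft=f(T,"feedT",(259,256,278,276),95,190); pt=f(T,"pauseT",(266,232,282,249),95,190)
rt=f(T,"rockT",(278,187,291,211),0,45); dt=f(T,"padT",(193,193,234,214),0,110)
fs=f(S,"feedS",(268,156,284,168),95,190); ps=f(S,"pauseS",(272,172,284,182),95,190)
rs=f(S,"rockS",(275,196,290,215),0,45); ds=f(S,"padS",(320,147,358,164),0,110)
for n,a,b,z in(("feed",ft,fs,141.5),("pause",pt,ps,141.5),("rock",rt,rs,142)):
    print(n,onz("top",a,z),onz("scene",b,z),tri(a,b))
p,e=tri(dt,ds);print("pad",p,e)
F,P,R=[(onz("top",a,z)+onz("scene",b,z))/2 for a,b,z in((ft,fs,141.5),(pt,ps,141.5),(rt,rs,142))]
d=(R-F)[:2];yaw=np.arctan2(d[1],d[0]);u=np.array([np.cos(yaw),np.sin(yaw)]);l=np.array([-u[1],u[0]])
print("yaw",yaw,"F-P",np.linalg.norm((P-F)[:2]),"F-R",np.linalg.norm(d))
O=R[:2]-55*u+80*l;print("O",O, "hinge",O+108*u+40*l,"pad in printer",(p[:2]-O)@u,(p[:2]-O)@l,p[2])
x,z=150,54
hx,hz=(p[:2]-O)@u-108,p[2]-98
print("rad",np.hypot(hx,hz),np.hypot(150,54),"ang",np.arctan2(hz,-hx)-np.arctan2(54,150))
E
```

```text
feedT [267.67859071 265.14214363] [ 12.25  12.25 463.  ]
pauseT [273.83848733 240.09333085] [  7.25   7.25 167.75]
rockT [284.13539261 198.4793385 ] [ 13.    19.75 757.75]
padT [213.21292992 203.25386654] [  34.75   15.75 1155.75]
feedS [275.14245539 159.4632467 ] [ 16.     9.25 322.25]
pauseS [277.7619863  176.28681507] [ 5.5   4.25 73.  ]
rockS [281.74791086 205.37099582] [  9.75  11.5  359.  ]
padS [338.13047982 155.00070168] [ 28.75  10.   935.25]
feed [459.18345233  82.63277809 141.5       ] [453.37537843  86.53322029 141.5       ] (array([459.08790193,  83.56291545, 146.82191041]), np.float64(2.2456683082986606))
pause [508.03808541  72.20356773 141.5       ] [508.89278893  74.92192766 141.5       ] (array([508.43958455,  73.57755418, 141.35131944]), np.float64(2.843907643996187))
rock [591.24203145  54.29474288 142.        ] [594.70608444  55.78841221 142.        ] (array([592.12619494,  55.42730233, 139.35321688]), np.float64(2.355631999737542))
pad [563.51010037 184.01312735 216.96062571] 2.399454488748379
yaw -0.2128392682508432 F-P 53.33691791778708 F-R 139.850351801031
O [556.1140033  144.85436267] hinge [670.12643199 161.13828428] pad in printer -1.0425338965548503 39.83747263507382 216.96062570847175
rad 161.3750435090024 159.42396306703708 ang 0.4833149765452249
```

The pictures show the printer with its front towards the robot: feed key at (267.7,265.1), pause key at (273.8,240.1), rocker at (284,198.5) and pad at (213,203) in the top view. Feed to pause measures 50 mm and feed to rocker 135 mm. The pad's distance from the hinge comes out at 161 mm against a nominal 159 mm, with the cover about 0.48 rad open. I'll start moving now.

Emit:
{"method": "play_rows", "body": {"commands": [{"offset":[0,0,-0.022],"twist":-6.3},{"offset":[0,0,-0.022],"twist":-6.25},{"offset":[0,0,0],"twist":0}], "jaw": 255}}

```text
time: 0.4
tool_pos: [219.4, 477.3, 451.1]
tcp_rot: [3.137, 0.002, 2.931]
contact_force: [-0.2, 0.1, 0.8]
grip_width: 72.2
```

Emit:
{"method": "play_rows", "body": {"commands": [{"offset":[-0.0405,-0.0214,0],"twist":0},{"offset":[-0.0405,-0.0214,0],"twist":0},{"offset":[-0.0405,-0.0214,0],"twist":0},{"offset":[-0.0405,-0.0214,0],"twist":0},{"offset":[-0.0405,-0.0214,0],"twist":0}]}}

```text
time: 0.9
tool_pos: [395.7, 328.4, 447.5]
tcp_rot: [-3.141, -0.001, 2.927]
contact_force: [0.1, 0.4, -0.2]
grip_width: 32.5
```

Emit:
{"method": "play_rows", "body": {"commands": [{"offset":[-0.0405,-0.0214,0],"twist":0},{"offset":[-0.0405,-0.0214,0],"twist":0},{"offset":[-0.0405,-0.0214,0],"twist":0},{"offset":[-0.0405,-0.0214,0],"twist":0},{"offset":[-0.0405,-0.0214,0],"twist":0}]}}

```text
time: 1.4
tool_pos: [571.3, 181.2, 447.3]
tcp_rot: [-3.141, -0.002, 2.927]
contact_force: [0.2, -0.1, -0.2]
grip_width: 0.3
```

Emit:
{"method": "play_rows", "body": {"commands": [{"offset":[0,0,0],"twist":0},{"offset":[0,0,0],"twist":0}]}}

```text
time: 1.6
tool_pos: [570.6, 181.9, 446.9]
tcp_rot: [-3.141, -0.003, 2.926]
contact_force: [0.2, 0.4, 0.8]
grip_width: 0.6
```

Emit:
{"method": "play_rows", "body": {"commands": [{"offset":[0,0,0.02],"twist":0},{"offset":[0,0,0.02],"twist":0},{"offset":[0,0,0],"twist":0}]}}

```text
time: 1.9
tool_pos: [568.6, 183.9, 405.8]
tcp_rot: [-3.14, -0.006, 2.931]
contact_force: [-0.2, -0.0, -0.3]
grip_width: 0.8
```

```bash
python3 - <<'E'
import cv2,numpy as np
from plant import viewer
a=viewer.capture("top")[125:300,145:325,::-1];b=viewer.capture("scene")[115:265,250:400,::-1]
cv2.imwrite("pics/c1.png",np.hstack([cv2.resize(x,(400,400),interpolation=cv2.INTER_CUBIC) for x in(a,b)]))
E
```

```text
(no output)
```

View pics/c1.png

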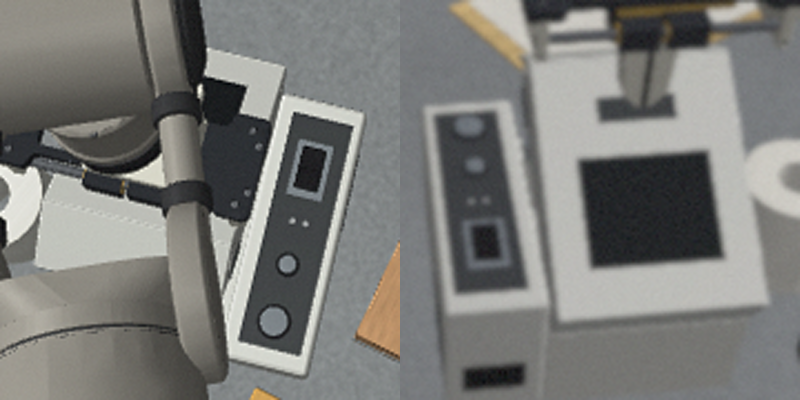

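The fingertips are over the dark pad, about 10 mm above it. Next I push along the arc.

Emit:
{"method": "play_rows", "body": {"commands": [{"offset":[0,0,0.005],"twist":0},{"offset":[0,0,0.005],"twist":0},{"offset":[0.0066,0,0.0075],"twist":0},{"offset":[0.0066,0,0.0075],"twist":0},{"offset":[0.0066,0,0.0075],"twist":0}]}}

```text
time: 2.5
tool_pos: [550.2, 187.0, 375.8]
tcp_rot: [3.141, 0.001, 2.93]
contact_force: [1.6, -0.5, 1.1]
grip_width: 0.1
```

Emit:
{"method": "play_rows", "body": {"commands": [{"offset":[0.0045,0,0.007],"twist":0},{"offset":[0.0045,0,0.007],"twist":0},{"offset":[0.004,0,0.007],"twist":0}]}}

```text
time: 2.8
tool_pos: [537.5, 189.7, 354.6]
tcp_rot: [-3.141, -0.001, 2.93]
contact_force: [-1.4, 0.3, 2.7]
grip_width: 0.5
```

Emit:
{"method": "play_rows", "body": {"commands": [{"offset":[0.0035,0,0.006],"twist":0},{"offset":[0.0033,0,0.006],"twist":0},{"offset":[0.003,0,0.006],"twist":0},{"offset":[0.001,0,0.004],"twist":0},{"offset":[0,0,0.002],"twist":0}]}}

```text
time: 3.3
tool_pos: [527.3, 191.9, 330.6]
tcp_rot: [-3.141, -0.001, 2.93]
contact_force: [-0.9, -0.0, 2.5]
grip_width: 0.6
```

Emit:
{"method": "play_rows", "body": {"commands": [{"offset":[0,0,0.001],"twist":0},{"offset":[0,0,0.001],"twist":0},{"offset":[0,0,0],"twist":0}]}}

```text
time: 3.6
tool_pos: [527.2, 191.8, 330.2]
tcp_rot: [3.142, -0.0, 2.93]
contact_force: [-5.3, -0.0, 8.3]
grip_width: 0.6
```

Emit:
{"method": "play_rows", "body": {"commands": [{"offset":[0,0,0.001],"twist":0},{"offset":[0,0,0.001],"twist":0},{"offset":[0,0,0],"twist":0}]}}

```text
time: 3.9
tool_pos: [527.1, 191.8, 330.1]
tcp_rot: [3.141, 0.001, 2.93]
contact_force: [-9.6, -2.1, 20.9]
grip_width: 0.1
```

Emit:
{"method": "play_rows", "body": {"commands": [{"offset":[0,0,-0.01],"twist":0},{"offset":[0,0,-0.03],"twist":0},{"offset":[0,0,-0.02],"twist":0},{"offset":[-0.037,-0.04,0],"twist":0},{"offset":[-0.037,-0.04,0],"twist":0}]}}

```text
time: 4.4
tool_pos: [579.0, 105.9, 388.6]
tcp_rot: [3.141, 0.003, 2.933]
contact_force: [-0.4, -0.1, 0.2]
grip_width: 0.3
```

Emit:
{"method": "play_rows", "body": {"commands": [{"offset":[-0.037,-0.04,0],"twist":0},{"offset":[0,0,0],"twist":0},{"offset":[0,0,0],"twist":0}]}}

```text
time: 4.7
tool_pos: [604.4, 61.6, 386.8]
tcp_rot: [3.141, -0.001, 2.927]
contact_force: [-0.1, 0.6, -0.7]
grip_width: 0.8
```

```bash
cat > look.py <<'E'
import cv2,numpy as np,sys
from plant import viewer,status
a=viewer.capture("top")[:,:,::-1];b=viewer.capture("scene")[:,:,::-1];n=sys.argv[1]
cv2.imwrite(f"pics/{n}_T.png",a);cv2.imwrite(f"pics/{n}_S.png",b)
cv2.imwrite(f"pics/{n}.png",np.hstack([cv2.resize(x,(400,400),interpolation=cv2.INTER_CUBIC) for x in(a[125:300,145:320],b[125:275,250:400])]))
print(status.get_obs()['tool_pos'],status.get_obs()['time'])
E
python3 look.py c2
```

```text
[603.69979253  63.49073066 387.10739322] 4.8
```

View pics/c2.png

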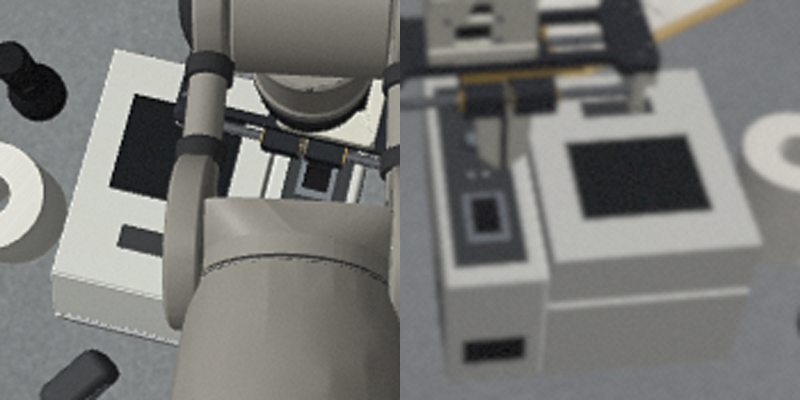

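The cover is flush. Next I correct towards the rear end of the rocker.

Emit:
{"method": "play_rows", "body": {"commands": [{"offset":[-0.009,-0.01,0.01],"twist":0},{"offset":[0,0,0.02],"twist":0},{"offset":[0,0,0.015],"twist":0},{"offset":[0,0,0],"twist":0},{"offset":[0,0,0],"twist":0}]}}

```text
time: 5.3
tool_pos: [610.8, 51.5, 342.1]
tcp_rot: [-3.142, -0.0, 2.931]
contact_force: [0.1, 0.3, 0.3]
grip_width: 0.5
```

```bash
python3 look.py c3; python3 -c "
from h import *
from plant import status
p=status.get_obs()['tool_pos'];u=np.array([.9777,-.2098]);l=np.array([.2098,.9777])
d=p[:2]-[592.5,55.2];print(p,d@u,d@l)
for z in (0,178):print(proj('scene',p-[0,0,z]))
for k in (-18,0,18):print(proj('scene',[592.5+k*u[0],55.2+k*u[1],143+k*.18]))"
```

```text
[610.94270231  51.37871679 343.15344723] 5.4
[610.94270231  51.37871679 343.15344723] 18.833135261780292 0.1332103505363416
[283.3737659  129.28706778]
[282.30919154 203.63199326]
[280.20964405 199.12299231]
[281.14087772 204.35060692]
[282.10612011 209.76913442]
```

View pics/c3.png

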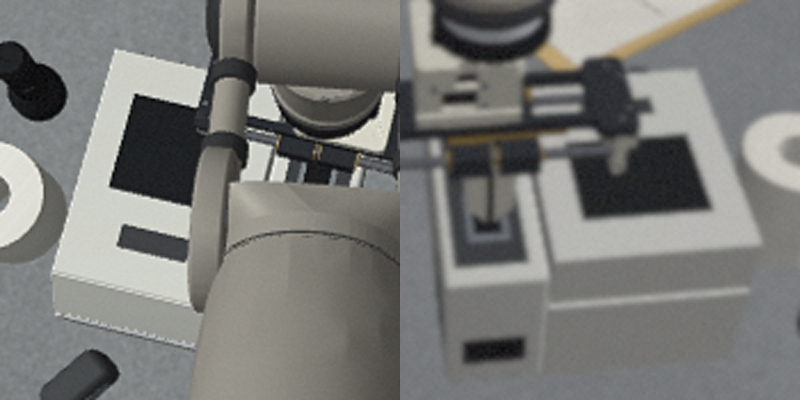

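Emit:
{"method": "play_rows", "body": {"commands": [{"offset":[0,0,0.008],"twist":0},{"offset":[0,0,0.007],"twist":0},{"offset":[0,0,0.004],"twist":0},{"offset":[0,0,0.002],"twist":0},{"offset":[0,0,0.001],"twist":0}]}}

```text
time: 5.9
tool_pos: [611.0, 51.1, 320.4]
tcp_rot: [3.141, 0.001, 2.93]
contact_force: [0.7, -0.5, 3.3]
grip_width: 0.2
```

Emit:
{"method": "play_rows", "body": {"commands": [{"offset":[0,0,0.001],"twist":0},{"offset":[0,0,0.001],"twist":0},{"offset":[0,0,0],"twist":0}]}}

```text
time: 6.2
tool_pos: [610.9, 51.1, 318.7]
tcp_rot: [3.141, 0.001, 2.93]
contact_force: [2.4, -1.0, 3.1]
grip_width: 0.5
```

Emit:
{"method": "play_rows", "body": {"commands": [{"offset":[0,0,0.001],"twist":0},{"offset":[0,0,0.001],"twist":0},{"offset":[0,0,0],"twist":0}]}}

```text
time: 6.5
tool_pos: [610.8, 51.1, 318.5]
tcp_rot: [3.141, 0.003, 2.93]
contact_force: [-2.1, -0.7, 13.9]
grip_width: 0.6
```

Emit:
{"method": "play_rows", "body": {"commands": [{"offset":[0,0,0.001],"twist":0},{"offset":[0,0,0],"twist":0},{"offset":[0,0,-0.01],"twist":0},{"offset":[0,0,-0.025],"twist":0},{"offset":[0,0,-0.02],"twist":0}]}}

```text
time: 7.0
tool_pos: [610.3, 51.2, 370.4]
tcp_rot: [-3.141, -0.002, 2.93]
contact_force: [0.2, -0.2, -0.2]
grip_width: 0.2
```

Emit:
{"method": "play_rows", "body": {"commands": [{"offset":[0.04,0,0],"twist":0},{"offset":[0.04,0,0],"twist":0},{"offset":[0.04,0,0],"twist":0},{"offset":[0.034,0,0],"twist":0},{"offset":[0,0,0],"twist":0}]}}

```text
time: 7.5
tool_pos: [456.3, 84.4, 369.8]
tcp_rot: [-3.141, -0.005, 2.931]
contact_force: [0.1, 0.3, -0.1]
grip_width: 0.2
```

Emit:
{"method": "play_rows", "body": {"commands": [{"offset":[0,0,0],"twist":0}]}}

```text
time: 7.6
tool_pos: [459.8, 83.7, 370.4]
tcp_rot: [3.142, -0.0, 2.93]
contact_force: [-0.0, -0.9, 0.3]
grip_width: 0.3
```

```bash
python3 look.py c4; python3 -c "
import cv2,numpy as np
a=[cv2.imread(f'pics/{n}.png')[y:y+40,x:x+40] for n,x,y in(('top0',265,180),('c4_T',265,180),('scene0',262,185),('c4_S',262,185))]
a=[cv2.resize(x,(300,300),interpolation=cv2.INTER_CUBIC) for x in a]
cv2.imwrite('pics/c4r.png',np.vstack([np.hstack(a[:2]),np.hstack(a[2:])]))"
```

```text
[460.95691229  83.35575318 370.24293876] 7.7
```

View pics/c4.png

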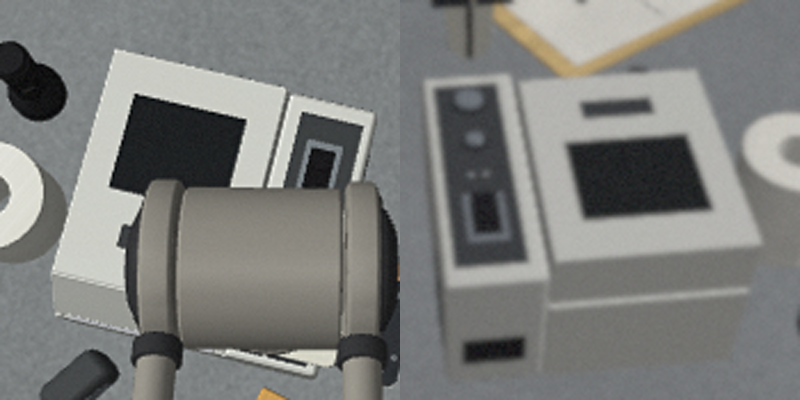

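View pics/c4r.png

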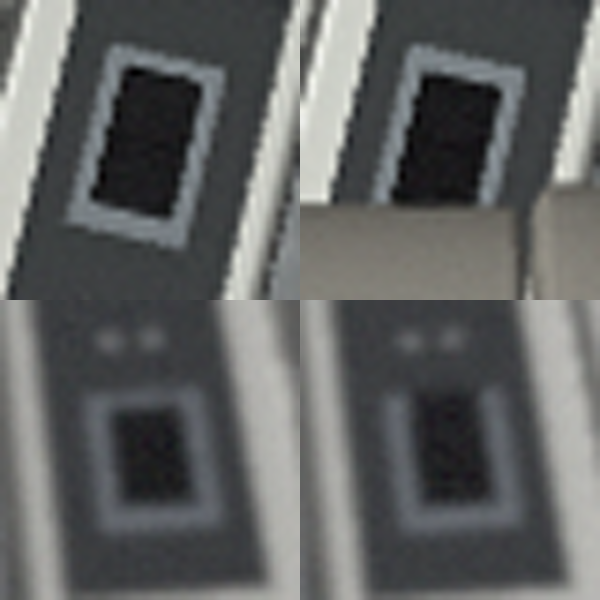

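The cover is flush and the rocker's front end now stands up, so the printer is on. The fingers are over the feed key, ready to press it.

Emit:
{"method": "play_rows", "body": {"commands": [{"offset":[0,0,0.02],"twist":0},{"offset":[0,0,0.018],"twist":0},{"offset":[0,0,0.008],"twist":0},{"offset":[0,0,0],"twist":0},{"offset":[0,0,0],"twist":0}]}}

```text
time: 8.2
tool_pos: [460.8, 83.4, 324.5]
tcp_rot: [3.141, 0.0, 2.93]
contact_force: [-0.0, -0.2, 0.8]
grip_width: 0.5
```

```bash
python3 look.py c5
```

```text
[460.61653074  83.45093221 324.9301322 ] 8.3
```

View pics/c5.png

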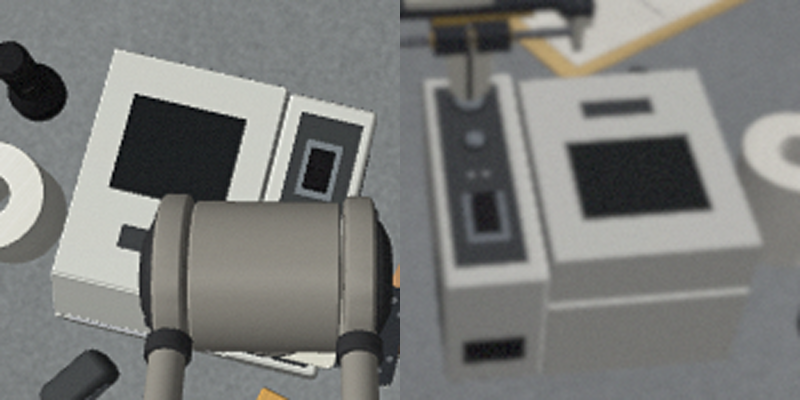

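The fingertips sit on the feed key, with the pause key behind them clear.

Emit:
{"method": "play_rows", "body": {"commands": [{"offset":[0,0,0.003],"twist":0},{"offset":[0,0,0.002],"twist":0},{"offset":[0,0,0.002],"twist":0},{"offset":[0,0,0.001],"twist":0},{"offset":[0,0,0],"twist":0}]}}

```text
time: 8.8
tool_pos: [460.3, 83.5, 316.4]
tcp_rot: [3.141, 0.001, 2.93]
contact_force: [-0.4, 0.3, 3.2]
grip_width: 0.4
```

Emit:
{"method": "play_rows", "body": {"commands": [{"offset":[0,0,0.001],"twist":0},{"offset":[0,0,0.001],"twist":0},{"offset":[0,0,0],"twist":0}]}}

```text
time: 9.1
tool_pos: [460.2, 83.5, 315.5]
tcp_rot: [3.141, 0.001, 2.93]
contact_force: [-3.6, -0.6, 13.6]
grip_width: 0.5
```

Emit:
{"method": "play_rows", "body": {"commands": [{"offset":[0,0,0],"twist":0},{"offset":[0,0,-0.01],"twist":0},{"offset":[0,0,-0.03],"twist":0},{"offset":[0,0,-0.04],"twist":0},{"offset":[0,0,-0.03],"twist":0}]}}

```text
time: 9.6
tool_pos: [460.0, 83.5, 426.1]
tcp_rot: [3.141, 0.0, 2.93]
contact_force: [1.3, -0.2, -0.1]
grip_width: 0.5
```

Emit:
{"method": "play_rows", "body": {"commands": [{"offset":[0.035,0,0],"twist":0},{"offset":[0.035,0,0],"twist":0},{"offset":[0,0,0],"twist":0},{"offset":[0,0,0],"twist":0}]}}

```text
time: 10.0
tool_pos: [391.4, 98.3, 424.5]
tcp_rot: [3.141, 0.001, 2.93]
contact_force: [0.0, -0.1, 0.2]
grip_width: 0.1
```

```bash
python3 look.py c6; cp pics/c6_T.png pics/v.png
```

```text
[392.39566949  98.11610011 424.2867827 ] 10.1
```

View pics/c6.png

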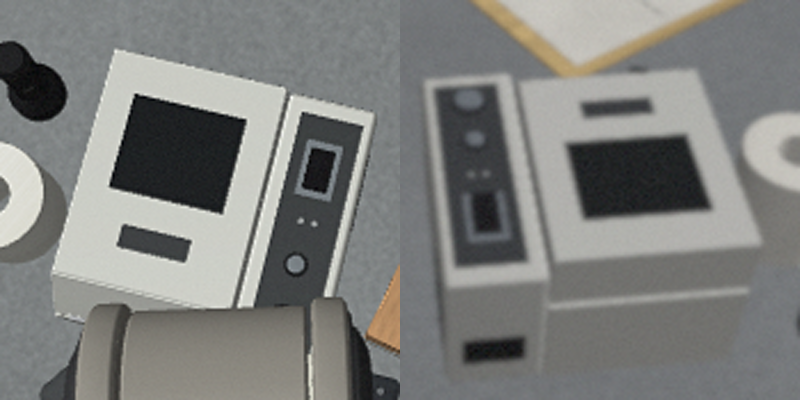

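View pics/c6_T.png

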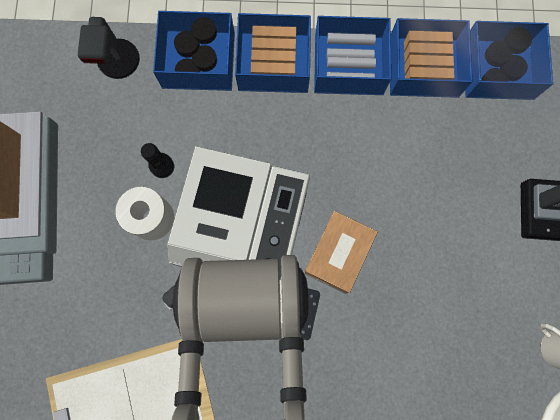

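```bash
python3 - <<'E'
from h import *
T=cv2.imread("pics/c6_T.png");S=cv2.imread("pics/c6_S.png")
a=blob(T,(194,219,232,242),0,110);b=blob(S,(315,158,352,172),0,110)
print(a[0],b[0],a[1],b[1],tri(a[0],b[0]))
from plant import ticket
print(ticket.close_job())
E
```

```text
[211.90837441 230.96382727] [330.75052448 164.94423077] [   2.25    4.25   32.5    16.5  1217.25] [  3.25   4.    26.25   7.   536.25] (array([521.59110749, 192.81017581, 153.05960092]), np.float64(2.244275236809475))
the job is handed in; nothing more can be done
None
```

I shut the cover, switched the printer on at the rocker, then pressed the feed key once and let it up, and handed the job in at about 10 s. No verdict was reported.

- **Cover:** I pushed it along its arc until it hit a hard stop, with the fingertips at 152.1 mm and about 21 N. In the last pictures the dark pad measures 153 mm up against 152 mm when shut, within the calibration's 2 mm.
- **Rocker:** I pressed its rear end to a hard stop at about 14 N. The later pictures show its front end standing up, so it is on.
- **Feed key:** I pressed it after switching on, to a hard stop with the fingertips at 137.5 mm (4 mm in) and about 14 N. I then lifted the gripper clear. The scene view shows the key uncovered again; I did not measure its height after release.
- **Small key:** The fingers stayed about 40 mm from its centre while pressing the feed key, and higher up they only passed over it with about 50 mm to spare.
- **Things around the printer:** In the last top view the label roll, torch and mask box are where they started. The padlock and tape measure were hidden by the arm in that view. The arm went nowhere near them at their height, and no unexpected contact force showed.

One measurement disagreed: the first scene-view fix on the feed key was about 6 mm off because its mask caught the console edge. I took the key positions from the top view together with the good scene-view points instead.

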